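# Swing out and lock the receiver support, then load the can

## Robot

A 6-joint arm with a two-finger parallel gripper is mounted at the origin on the work surface. World frame = base frame: x ahead of the robot, y to its left, z up, the work surface at z = 0. Lengths are in m, angles in degrees, forces in N, time in s.
With the tool pointing down it reaches from about 0.375 to 0.9 m from the base axis. Payload 3.1 kg.
Tool frame: the origin (TCP) lies on the centre line of the jaws, within the pads' length; the fingertips stand 22 mm ahead of it and the grasp point (between the pads) lies 3 mm ahead of it; y points along the fingers, z is the direction in which the jaws open and shut, and the axes are right-handed (so a half turn about y gives the same grasp; the last joint's range is limited). The gripper opens to 87 mm and grips with 3 to 60 N. Pads are 19 mm wide; open, the fingers measure 117 mm over their backs; the gripper's body (75 mm by 190 mm) begins 51 mm behind the grasp point.
Start: joints at [-74.972, 30.224, 82.088, -0, 67.689, -10.227], TCP at [0.267, -0.565, 0.245] pointing down, gripper open.
Joint ranges: [-176.69, 176.69], [-43.24, 126.21], [12.49, 139.97], [-82, 262], [0, 151.66], [-163.58, 163.58]. Speed limits (degrees/s): [159.86, 159.86, 180, 180, 180, 180].

## Interface

Orientations are given as a 3x3 rotation matrix whose columns are the frame's x, y, z axes.
In Python, from rig import bot gives the robot as it stands.
- The arm moves only by the tool jog_arm, never from a script. Its argument "motion" is one flat list of numbers, 6 for each row, row after row: the shift along the tool's x, y, z in mm, then the turn, a rotation vector about the tool's x, y, z in degrees. A call has 1 to 20 rows; each row is the pose to reach, as a shift and turn from the pose commanded when the call began, along the tool's axes at that moment; what a row does not reach only later rows make up. A row lasts 1/8 s, in which the tool goes at most 62.5 mm and 10.7 degrees, less where a joint would pass 70% of its speed; a pose out of reach is approached as far as the arm can. A call with a gripper value outside its range is refused whole. "gripper" is the opening, from 0 (shut) to 1 (fully open), set as the call begins (left out, the last holds). The fingers move at their own pace and stop on an object; the grip force is fixed at half the most. Time passes only in rows, so rows that repeat a pose let the fingers close. It gives the time, the measured TCP pose, the force and the opening at its end, in the units of the state.
- bot.read_state(): the state, without advancing time (a new reading comes with each control period).
- bot.capture(name): name is "side" or "top" or "wrist"; returns (picture, depth): 480x640x3 uint8, red, green, blue; 480x640 float32, m along the optical axis (not along the pixel's ray), 0 where there is no reading.
- bot.get_calibration(name): a dict with "mtx" (3x3 intrinsics, pixels), "pose" (4x4, takes a point from camera to world coordinates); the wrist camera has in their place "hand_eye" (4x4, takes a point from camera to tool coordinates, whose origin is the TCP and whose axes are the tool frame's). Camera axes: x right, y up, looking along -z (the intrinsics and any distortion apply to the point x, -y, -z); pixel columns grow to the right and rows downward; lengths in m; the calibration is good to about 2 mm. A picture is of the moment at which its call begins: read the wrist's pose just before it. get_calibration takes no time and is no camera call.
- bot.hand_in(): hands the job in, once; it reports no verdict.
The state is a dict: "time_s": time; "joint_positions": joint angles; "qvel": joint speeds; "tau": joint torques, N m; "position": TCP position; "tcp_rot": TCP orientation; "force": force on the tool from outside, world axes, zero at the start; "moment": the same for the moment, N m; "opening": opening from 0.0 (shut) to 1.0 (fully open).
Only numpy, scipy, OpenCV 4.12 (cv2) and the standard library are available. Lean on these libraries where they do the work, as an engineer would, in place of code of your own. Each camera call takes 0.05 s, during which the arm holds its last target.

## Task

Make the receiver support ready for the next run: swing its hinged brace out until it clicks fully home in its end detent, then press the long spring plunger bar down and, while it is held down, push the arched keeper across to its far end so that the plunger stays trapped. Then gently set the lidded steel can upright in the tray of the brace and let go. Leave the brown bottle, the beaker and the cork ring alone.

Things in the scene. Friction and masses are not known exactly. Their poses are not given: they have to be found in the camera images.
- stand: Fixed off-white cast housing, about 220 x 180 mm, 43 to 58 mm high. Origin on the bench under the brace's vertical hinge axis. Its -x axis is where the brace points when fully out (roughly to the robot); +y is the side where the brace is parked; the plunger is on its -y side. Turned up to 0.4 rad either way.
- hinge (a point): Point on the brace's vertical hinge axis, 92 mm above the bench (the height of the middle of the brace post).
- brace (a joint): Angle of the flat steel brace (30 mm wide, top 69 mm up, reach 211 mm), rad: 0 parked (along the stand's +y), growing anticlockwise from above to 1.60 at its stop (along -x). Light friction; from about 1.4 a sprung ball catch resists (about 5 N at the post); past 1.5 it snaps to the stop and is held. Seated: above 1.56.
- brace_post (a point): Middle of the upright round steel grip post on the brace: 16 mm diameter, from 69 to 115 mm above the bench, 95 mm from the hinge axis. It can be pinched from above, or the arm pushed here.
- tray (a point): Centre of the floor of the round tray at the brace's end, 165 mm from the hinge axis, 61 mm above the bench; inside diameter 82 mm, lip 11 mm above the floor (lip top 72 mm above the bench).
- plunger (a joint): Press depth, m: 0 up, 0.022 bottomed. The spring pushes back 2.5 N (up) to 8 N (bottom) and returns it when let go. It goes in beyond about 4 mm only with the brace seated, which it then locks. The keeper passes only while it is 14 mm or more in; press to about 18 mm. Trapped, it rests at about 0.014.
- press_point (a point): Where to press: on top of the plunger's steel bar (100 mm along the stand's x, 14 mm wide, top 125 mm above the bench when up), 32 mm from the bar's middle towards the stand's -x. The point moves with the plunger. Fingertips can hold the bar down here and slide along it towards the stand's +x.
- keeper (a joint): How far the keeper has slid, m, towards the stand's +x: 0 open, 0.025 fully across (its end stop). 1.5 N of friction; it stays where it is left. It is blocked at about 6 mm while the plunger is up.
- keeper_arch (a point): Middle of the steel cross-piece of the keeper's arch over the plunger bar: 8 mm thick along the stand's x, 44 mm across, 130 to 150 mm above the bench. Starts 32 mm from press_point towards +x. Fingers holding the bar down there and moving to +x push the arch ahead of them. Its side rails lie below the pressed bar.
- can_mid (a point): Middle (44 mm above its foot) of the loose lidded steel can: straight body 62 mm diameter and 88 mm high, lid rim 65 mm diameter at 84 to 89 mm, shallow domed lid and a 20 mm knob, 114 mm high in all, about 0.3 kg. The only loose steel thing; stands on the bench to the robot's right.
- can: The same can; origin at the centre of its foot, z up its axis.
- bottle: Bystander: brown glass bottle with a black cap, 54 mm diameter, 150 mm high, near the can (either may be the nearer). Origin at its foot.
- beaker: Bystander: open glass beaker 72 mm diameter, 95 mm high, to the robot's left. Origin at its foot.
- cork_ring: Bystander: flat cork ring 110 mm across, 30 mm high, to the right of the support. Origin at its underside.
Not all that is in view belongs to the job. Leave any blue or pink look-alike of the can alone.

How it is judged:
By the outcome, as a careful person would: the job done as asked, in the order asked, and still so for the second after the job is handed in, with the robot touching nothing.
It also fails if it takes over 67 s, if anything falls off the work surface, if the arm or the gripper's body presses on something with over 40 N, if the wrist force passes 120 N, or if a joint passes its speed limit or range.

## Working session

There is one attempt and no reset: what is moved stays moved. The work goes in short steps, Python scripts to look and compute and a tool call to move; the robot and the scene stay as the last step left them, time stands still between calls to the robot, and variables do not carry over. Pictures are saved under pics/ and viewed, and the job is handed in when it is done.

Besides the shell and the picture viewer there is one more tool, called after "Call:" as name(argument=value, ...) on one line, values as JSON. jog_arm: Moves the arm, as the interface text tells. Its arguments: {"type":"object","properties":{"motion":{"type":"array","items":{"type":"number"}},"gripper":{"type":"number"}},"required":["motion"]}

```bash
ls; mkdir -p pics
cat > h.py <<'E'
import numpy as np, cv2, pickle
from rig import bot
def snap(n,tag):
    s=bot.read_state(); im,d=bot.capture(n); c=bot.get_calibration(n)
    if 'pose' in c: P=np.array(c['pose'])
    else:
        T=np.eye(4);T[:3,:3]=s['tcp_rot'];T[:3,3]=s['position'];P=T@np.array(c['hand_eye'])
    pickle.dump((im,d,c,P),open(f'pics/{tag}.pkl','wb'))
    cv2.imwrite(f'pics/{tag}.png',im[:,:,::-1]); return im,d,c,P
def load(tag): return pickle.load(open(f'pics/{tag}.pkl','rb'))
def px(tag,u,v,z=None):
    im,d,c,P=load(tag);K=np.array(c['mtx'])
    dist=c.get('dist',c.get('distortion',None))
    p=cv2.undistortPoints(np.array([[[u,v]]],float),K,None if dist is None else np.array(dist,float))[0,0]
    r=np.array([p[0],-p[1],-1.])
    if z is None:
        q=r*d[int(round(v)),int(round(u))]; return P[:3,:3]@q+P[:3,3]
    w=P[:3,:3]@r; return P[:3,3]+w*(z-P[2,3])/w[2]
def crop(tag,u0,v0,u1,v1,k,out):
    im=load(tag)[0][v0:v1,u0:u1,::-1]
    cv2.imwrite(f'pics/{out}.png',cv2.resize(im,None,fx=k,fy=k,interpolation=cv2.INTER_CUBIC))
E
python3 - <<'E'
from h import *
for n in('side','top'):
    im,d,c,P=snap(n,n+'0'); print(n,{k:np.round(np.array(v),4).tolist() for k,v in c.items()})
s=bot.read_state()
for k,v in s.items(): print(k,np.round(v,3).tolist())
E
```

```text
pics
side {'mtx': [[498.4139, 0.0, 319.8741], [0.0, 498.4139, 243.5149], [0.0, 0.0, 1.0]], 'pose': [[-0.9184, 0.2079, -0.3365, 0.0879], [-0.3951, -0.439, 0.807, 0.9475], [0.0201, 0.8741, 0.4853, 0.7026], [0.0, 0.0, 0.0, 1.0]]}
top {'mtx': [[617.4806, 0.0, 321.9067], [0.0, 617.4806, 226.4162], [0.0, 0.0, 1.0]], 'pose': [[-0.01, 0.9884, -0.1517, 0.2337], [-0.9999, -0.0114, -0.0084, -0.0394], [-0.01, 0.1516, 0.9884, 1.7708], [0.0, 0.0, 0.0, 1.0]]}
time_s 0.1
joint_positions [-74.969, 30.275, 82.15, -0.0, 67.687, -10.228]
qvel [0.096, -0.106, -0.078, -0.04, 0.038, 0.053]
tau [0.001, -44.098, -17.715, 0.064, 0.053, -0.0]
position [0.267, -0.565, 0.244]
tcp_rot [[-0.904, -0.001, 0.427], [-0.427, 0.002, -0.904], [-0.0, -1.0, -0.002]]
force [-1.167, -1.025, -0.173]
moment [-0.017, -0.018, -0.016]
opening 0.996
```

View pics/top0.png

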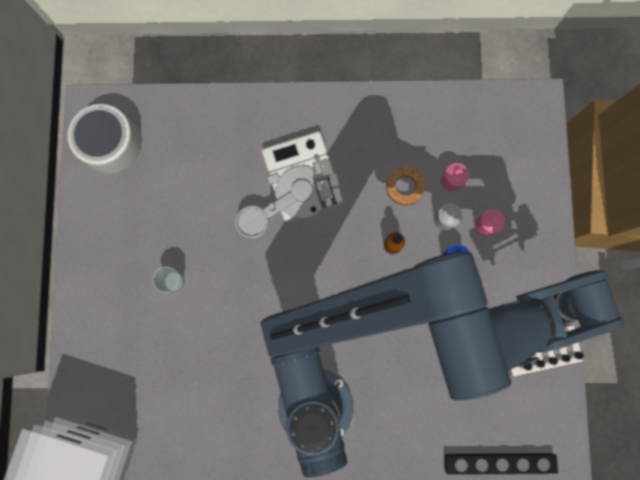

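View pics/side0.png

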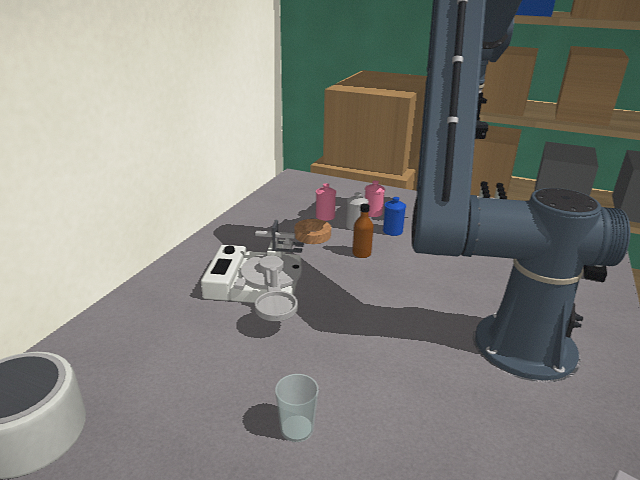

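The top view shows the stand at about (300,175) with the tray at (252,221), the can at (450,215) among pink and blue look-alikes, and the bottle at (395,243). I'll enlarge these.

Run:
```python
from h import *
crop('top0',220,110,360,250,5,'c1')
crop('top0',370,150,520,270,5,'c2')
crop('side0',190,170,430,330,3,'c3')
```

```text
(no output)
```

View pics/c1.png

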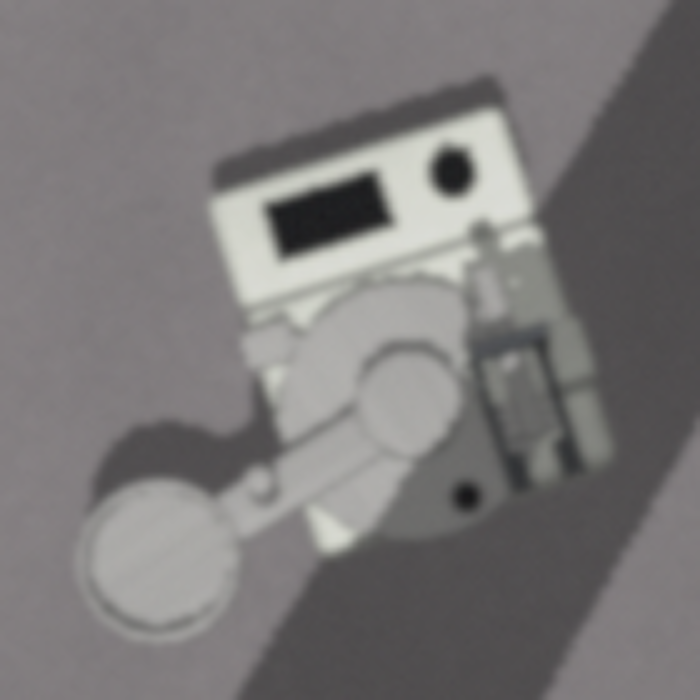

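View pics/c2.png

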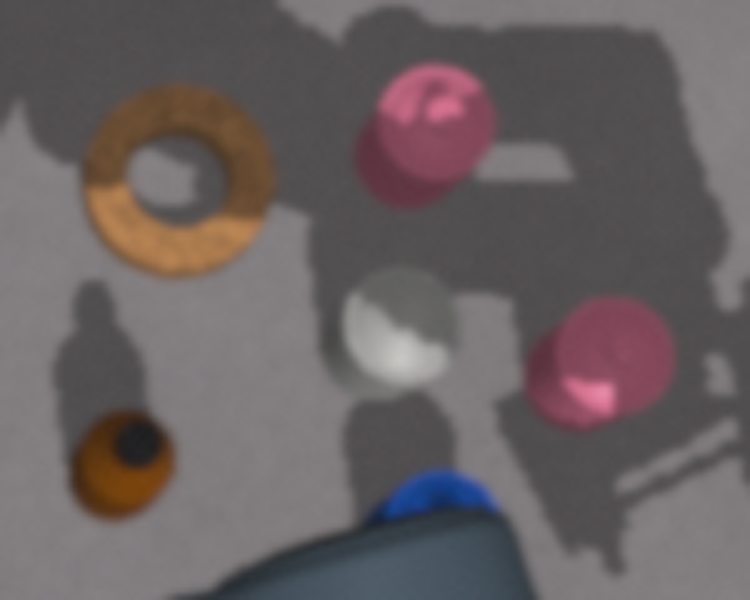

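View pics/c3.png

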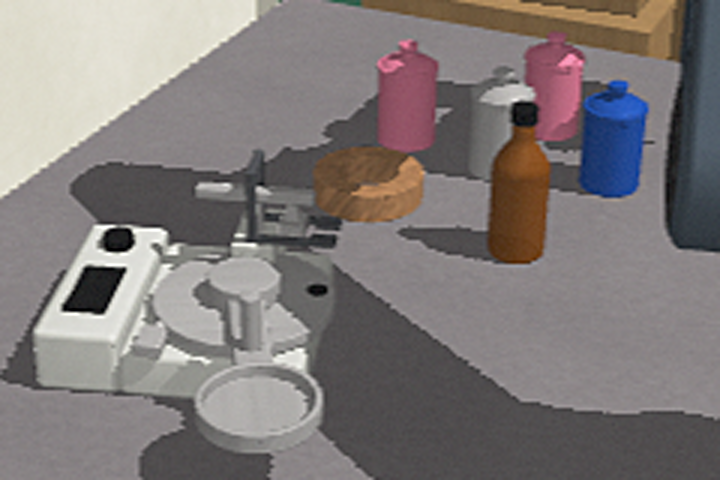

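Run:
```python
from h import *
def c1(x,y,z): return px('top0',220+(x+.5)/5-.5,110+(y+.5)/5-.5,z)
def c2(x,y,z): return px('top0',370+(x+.5)/5-.5,150+(y+.5)/5-.5,z)
np.set_printoptions(precision=4,suppress=True)
for n,x,y,z in [('hub',408,400,None),('tray',158,558,.061),('trayd',158,558,None),('lip',158,556,.072),('post',263,482,.115),('postd',263,482,None),('TL',210,203,.058),('TR',497,110,.058),('BR',533,218,.058),('TL d',222,205,None),('BRd',525,212,None),('barend',482,228,None),('bar',490,285,None),('archL',475,345,None),('archM',510,340,.15),('archM d',510,340,None)]:
    print(n,c1(x,y,z))
t=c1(158,556,.072);po=c1(263,482,.115)
u=(po-t)[:2];print('post-tray',np.linalg.norm(u)); u/=np.linalg.norm(u);print('hinge est',t[:2]+165*u/1000,po[:2]+95*u/1000)
for z in(.08,.1,.115,.13): print(z,c1(408,400,z))
print('can top rim',c2(400,325,.089),c2(405,325,None)); print('bottle cap',c2(140,440,.15)); print('cork',c2(180,180,.03))
print(c2(435,120,.089),c2(613,352,.089),c2(440,525,.089))
```

```text
hub [0.5982 0.0319 0.0786]
tray [0.5131 0.1735 0.061 ]
trayd [0.514  0.1742 0.0558]
lip [0.5125 0.1722 0.072 ]
post [0.5457 0.1097 0.115 ]
postd [0.5466 0.1102 0.1099]
TL [0.7192 0.1456 0.058 ]
TR [ 0.7723 -0.0193  0.058 ]
BR [ 0.708  -0.0393  0.058 ]
TL d [0.7176 0.1386 0.0594]
BRd [ 0.7133 -0.0347  0.0519]
barend [ 0.7028 -0.01    0.0571]
bar [ 0.6525 -0.0153  0.1231]
archL [ 0.6128 -0.0073  0.1491]
archM [ 0.6151 -0.0262  0.15  ]
archM d [ 0.6162 -0.0261  0.1453]
post-tray 0.07070943084875969
hinge est [0.5899 0.0265] [0.5903 0.0258]
0.08 [0.5979 0.0318 0.08  ]
0.1 [0.5936 0.031  0.1   ]
0.115 [0.5904 0.0303 0.115 ]
0.13 [0.5872 0.0297 0.13  ]
can top rim [ 0.5206 -0.3776  0.089 ] [ 0.5169 -0.376   0.1105]
bottle cap [ 0.4501 -0.2256  0.15  ]
cork [ 0.6168 -0.2667  0.03  ]
[ 0.6363 -0.4019  0.089 ] [ 0.5042 -0.494   0.089 ] [ 0.4096 -0.3949  0.089 ]
```

```bash
cat >> h.py <<'E'
from scipy.spatial.transform import Rotation as R
def down(jaw):
    a=np.radians(jaw); z=np.array([np.cos(a),np.sin(a),0]); y=np.array([0,0,-1.]); return np.c_[np.cross(y,z),y,z]
def go(p,jaw,frm=None):
    s=bot.read_state()
    p0,R0=(np.array(s['position']),np.array(s['tcp_rot'])) if frm is None else frm
    d=R0.T@(np.array(p)-p0)*1000; r=R.from_matrix(R0.T@down(jaw)).as_rotvec(degrees=True)
    print(np.round(np.r_[d,r],1).tolist())
def st():
    s=bot.read_state(); R0=np.array(s['tcp_rot']); print(s['time_s'],np.round(s['position'],4),'jaw',np.degrees(np.arctan2(R0[1,2],R0[0,2])).round(2),'ydir',np.round(R0[:,1],3),'F',np.round(s['force'],1),'op',round(s['opening'],3),'q',np.round(s['joint_positions'],0))
E
python3 - <<'E'
from h import *
im,d,c,P=snap('wrist','w0'); print(np.round(c['hand_eye'],3), np.round(c['mtx'],1)); st()
go([.545,.110,.245],29)
E
```

```text
[[-0.    -0.971 -0.24  -0.065]
 [-0.001  0.24  -0.971 -0.141]
 [ 1.     0.    -0.001  0.   ]
 [ 0.     0.     0.     1.   ]] [[348.2   0.  315.6]
 [  0.  348.2 242. ]
 [  0.    0.    1. ]]
0.15 [ 0.2665 -0.5647  0.2438] jaw -64.75 ydir [-0.     0.002 -1.   ] F [-0.2 -0.4 -0.3] op 0.997 q [-75.  30.  82.   0.  68. -10.]
[-539.7, -0.2, -491.4, 0.1, -93.7, -0.1]
```

View pics/w0.png

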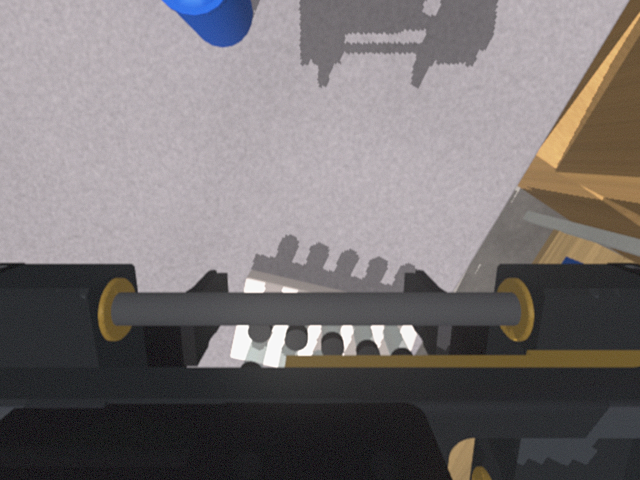

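The wrist view shows a rack, one blue can and the shadow, and nothing I need. Image-up is tool −x. Next I'll move to a viewpoint with the post and tray in the clear half of the image.

Run:
```python
from h import *
go([.57,.065,.26],29)
```

```text
[-543.1, -15.3, -440.1, 0.1, -93.7, -0.1]
```

Call:
jog_arm(motion=[-543,-15,-440,0,-94,0,-543,-15,-440,0,-94,0,-543,-15,-440,0,-94,0,-543,-15,-440,0,-94,0,-543,-15,-440,0,-94,0,-543,-15,-440,0,-94,0,-543,-15,-440,0,-94,0,-543,-15,-440,0,-94,0,-543,-15,-440,0,-94,0,-543,-15,-440,0,-94,0,-543,-15,-440,0,-94,0,-543,-15,-440,0,-94,0,-543,-15,-440,0,-94,0,-543,-15,-440,0,-94,0], gripper=0.4)

```text
time_s: 1.9
position: [0.5693, 0.063, 0.2593]
tcp_rot: [[0.487, -0.001, 0.873], [-0.873, -0.001, 0.487], [-0.0, -1.0, -0.001]]
force: [-0.5, 0.2, -0.3]
opening: 0.4
```

Run:
```python
from h import *
st(); snap('wrist','w1'); st()
```

```text
1.9 [0.5693 0.063  0.2593] jaw 29.17 ydir [-0.001 -0.001 -1.   ] F [-0.5  0.2 -0.3] op 0.4 q [ -5.  25.  89.  -0.  66. -34.]
1.95 [0.5694 0.0628 0.2594] jaw 29.13 ydir [-0.001 -0.    -1.   ] F [ 0.  -0.1 -0.3] op 0.399 q [ -5.  25.  89.  -0.  66. -34.]
```

View pics/w1.png

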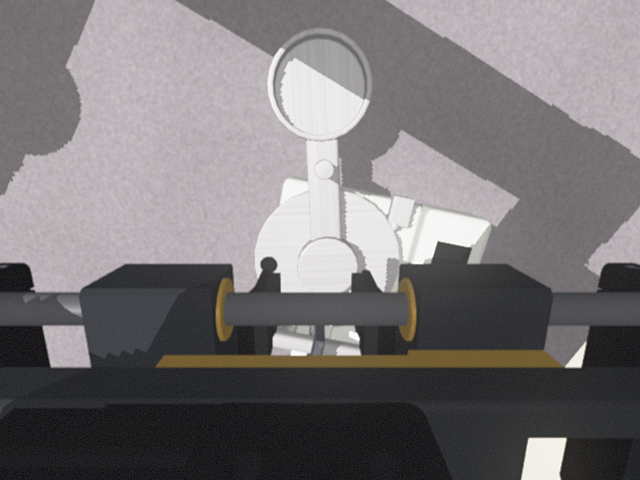

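Tray lip at about (320,84), post top at (324,168), hinge cap at (328,267).

Run:
```python
from h import *
np.set_printoptions(precision=4,suppress=True)
for n,u,v,z in [('lip',320,84,.072),('post',324,168,.115),('postd',324,168,None),('traydep',320,90,None),('hubd',328,267,None),('brace',322,215,None)]: print(n,px('w1',u,v,z))
crop('w1',250,20,420,300,2,'c4')
```

```text
lip [0.5106 0.1742 0.072 ]
post [0.5476 0.1141 0.115 ]
postd [0.5475 0.1142 0.1162]
traydep [0.5124 0.1713 0.063 ]
hubd [0.5986 0.0335 0.0782]
brace [0.5692 0.074  0.0703]
```

View pics/c4.png

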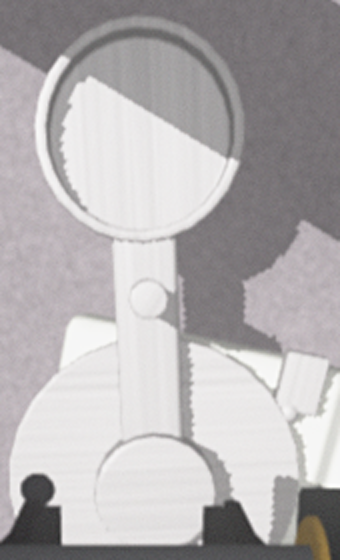

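Run:
```python
from h import *
go([.5475,.1141,.130],31.8); go([.5475,.1141,.100],31.8)
```

```text
[-55.5, 129.4, 6.0, 0.1, -2.7, -0.0]
[-55.5, 159.4, 6.1, 0.1, -2.7, -0.0]
```

Call:
jog_arm(motion=[-55.5,0,6,0,-2.7,0,-55.5,40,6,0,-2.7,0,-55.5,80,6,0,-2.7,0,-55.5,110,6,0,-2.7,0,-55.5,135,6,0,-2.7,0,-55.5,159,6,0,-2.7,0,-55.5,159,6,0,-2.7,0,-55.5,159,6,0,-2.7,0], gripper=0.4)

```text
time_s: 2.95
position: [0.5487, 0.1149, 0.1014]
tcp_rot: [[0.528, 0.001, 0.849], [-0.849, -0.0, 0.528], [0.001, -1.0, 0.001]]
force: [-0.3, 0.7, 0.3]
opening: 0.399
```

Run:
```python
from h import *
st()
for f in range(5,86,5): print(f,round(95*(1-np.cos(np.radians(f))),1),round(-95*np.sin(np.radians(f)),1))
```

```text
2.95 [0.5487 0.1149 0.1014] jaw 31.87 ydir [ 0.001 -0.    -1.   ] F [-0.3  0.7  0.3] op 0.399 q [  0.  37.  98.  -0.  45. -31.]
5 0.4 -8.3
10 1.4 -16.5
15 3.2 -24.6
20 5.7 -32.5
25 8.9 -40.1
30 12.7 -47.5
35 17.2 -54.5
40 22.2 -61.1
45 27.8 -67.2
50 33.9 -72.8
55 40.5 -77.8
60 47.5 -82.3
65 54.9 -86.1
70 62.5 -89.3
75 70.4 -91.8
80 78.5 -93.6
85 86.7 -94.6
```

Call:
jog_arm(motion=[0,0,0,0,0,0,0,0,0,0,0,0,0.4,0,-8.3,0,-5,0,1.4,0,-16.5,0,-10,0,3.2,0,-24.6,0,-15,0,5.7,0,-32.5,0,-20,0,8.9,0,-40.1,0,-25,0,12.7,0,-47.5,0,-30,0,17.2,0,-54.5,0,-35,0,22.2,0,-61.1,0,-40,0,27.8,0,-67.2,0,-45,0,33.9,0,-72.8,0,-50,0,40.5,0,-77.8,0,-55,0,47.5,0,-82.3,0,-60,0,54.9,0,-86.1,0,-65,0,54.9,0,-86.1,0,-65,0], gripper=0.25)

```text
time_s: 4.95
position: [0.5046, 0.0233, 0.101]
tcp_rot: [[0.993, 0.001, -0.12], [0.12, -0.0, 0.993], [0.001, -1.0, -0.0]]
force: [0.9, -0.9, -0.4]
opening: 0.25
```

Run:
```python
from h import *
st(); s=bot.read_state(); r=np.array(s['position'])[:2]-[.598,.0335]; print(np.linalg.norm(r),np.degrees(np.arctan2(r[1],r[0]))%360)
fr=(np.array(s['position']),np.array(s['tcp_rot']))
for th in (190,194,198,200,202,204):
    a=np.radians(th); print(th,end=' '); go([.598+.095*np.cos(a),.0335+.095*np.sin(a),.101],th-90)
```

```text
4.95 [0.5046 0.0233 0.101 ] jaw 96.87 ydir [ 0.001 -0.    -1.   ] F [ 0.9 -0.9 -0.4] op 0.25 q [ -10.   34.  106.   -0.   39. -107.]
0.09396854920101888 186.23073790639032
190 [-0.9, 0.0, -6.2, 0.0, -3.1, 0.1]
194 [-0.3, 0.0, -12.8, 0.0, -7.1, 0.1]
198 [0.8, 0.0, -19.4, 0.0, -11.1, 0.1]
200 [1.4, 0.0, -22.6, 0.0, -13.1, 0.1]
202 [2.3, 0.0, -25.8, 0.0, -15.1, 0.1]
204 [3.2, 0.0, -29.0, 0.0, -17.1, 0.1]
```

Call:
jog_arm(motion=[0,0,-6,0,-3,0,0,0,-12.5,0,-7,0,0.8,0,-19,0,-11,0,1.4,0,-22.5,0,-13,0,1.8,0,-24,0,-14,0,1.8,0,-24,0,-14,0,1.8,0,-24,0,-14,0])

```text
time_s: 5.82
position: [0.509, 0.0017, 0.1009]
tcp_rot: [[0.935, 0.001, -0.355], [0.355, 0.002, 0.935], [0.001, -1.0, 0.002]]
force: [0.6, 5.9, 1.2]
opening: 0.253
```

Run:
```python
from h import *
st(); s=bot.read_state(); r=np.array(s['position'])[:2]-[.598,.0335]; print(np.linalg.norm(r),np.degrees(np.arctan2(r[1],r[0]))%360)
snap('wrist','w2')
```

```text
5.825 [0.509  0.0017 0.1009] jaw 110.8 ydir [ 0.001  0.002 -1.   ] F [0.6 5.9 1.2] op 0.253 q [ -12.   35.  106.    0.   40. -123.]
0.09451324610214626 199.64225132212366
```

View pics/w2.png

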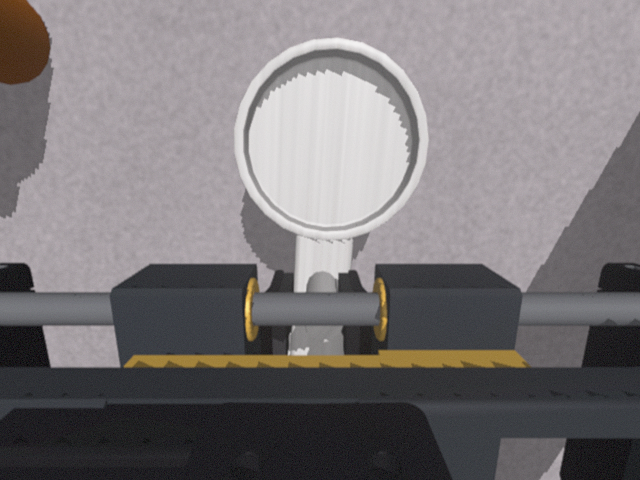

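Tray lip centre is at about (331,139), so I'll compute the brace angle from that.

Run:
```python
from h import *
t=px('w2',331,139,.072); r=t[:2]-[.598,.0335]; print(t,np.linalg.norm(r),np.degrees(np.arctan2(r[1],r[0]))%360)
go([.509,.0017,.101],112.5)
```

```text
[ 0.43818003 -0.01793144  0.072     ] 0.16789167618524922 197.8386218093434
[-0.0, -0.1, -0.0, -0.1, -1.7, 0.1]
```

Call:
jog_arm(motion=[0.5,0,-1.5,0,-1,0,1,0,-3,0,-2,0,1.5,0,-4.5,0,-3,0,1.5,0,-4.5,0,-3,0])

```text
time_s: 6.38
position: [0.5096, 0.0015, 0.1007]
tcp_rot: [[0.916, -0.004, -0.401], [0.401, 0.008, 0.916], [-0.001, -1.0, 0.009]]
force: [-1.1, 19.1, 4.0]
opening: 0.248
```

Run:
```python
from h import *
st();  snap('wrist','w3')
crop('w2',220,30,440,250,3,'c5'); crop('w3',220,30,440,250,3,'c6')
for t in('w2','w3'):
  im=cv2.cvtColor(load(t)[0],cv2.COLOR_RGB2GRAY)[20:250,200:460]
  c=cv2.HoughCircles(cv2.medianBlur(im,3),cv2.HOUGH_GRADIENT,1,50,param1=100,param2=20,minRadius=70,maxRadius=110)
  for x in c[0][:3]:
    p=px(t,x[0]+200,x[1]+20,.072); r=p[:2]-[.598,.0335]; print(t,x,p,np.linalg.norm(r),np.degrees(np.arctan2(r[1],r[0]))%360)
```

```text
6.375 [0.5096 0.0015 0.1007] jaw 113.65 ydir [-0.004  0.008 -1.   ] F [-1.1 19.1  4. ] op 0.248 q [ -13.   35.  105.    1.   40. -127.]
w2 [135.5 120.5  92.6] [ 0.43805898 -0.01571237  0.072     ] 0.1673409272120262 197.10264722150444
w3 [140.5 122.5  85.5] [ 0.43928129 -0.01668796  0.072     ] 0.1664645875470133 197.54731793873142
```

View pics/c6.png

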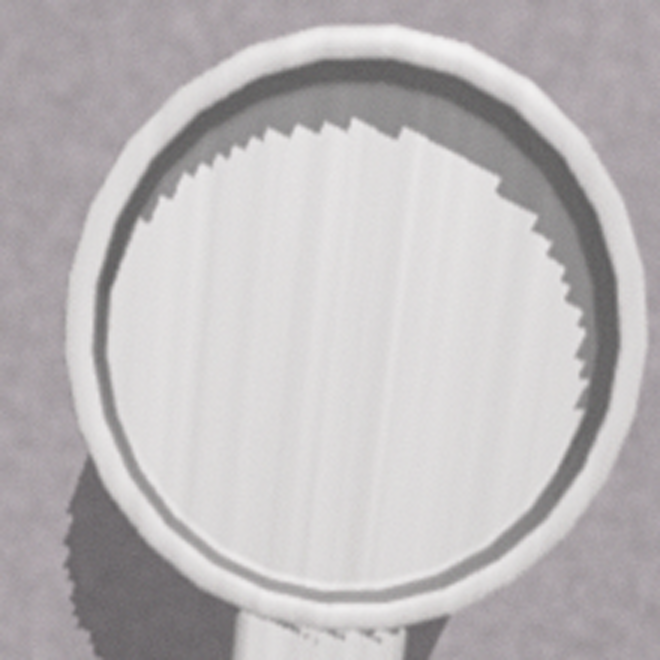

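The brace is against a hard stop: 19 N with no motion. I'll unload, lift, and go look at the plunger.

Run:
```python
from h import *
t=px('w3',338.5,139,.072); r=t[:2]-[.598,.0335]; print(t,np.linalg.norm(r),np.degrees(np.arctan2(r[1],r[0]))%360)
go([.509,.0055,.101],108); go([.509,.0055,.24],108);go([.67,-.003,.26],108)
```

```text
[ 0.43822312 -0.01820471  0.072     ] 0.16793459967031685 197.93187635197214
[1.1, -0.2, 3.8, -0.5, 5.7, -0.1]
[1.0, -139.2, 5.1, -0.5, 5.7, -0.1]
[145.0, -160.0, -67.1, -0.5, 5.7, -0.1]
```

Call:
jog_arm(motion=[0,0,4,0,3,0,0,0,7.5,0,5.5,0,0,0,7.5,0,5.5,0,0,-30,7.5,0,5.5,0,0,-80,7.5,0,5.5,0,0,-130,7.5,0,5.5,0,50,-160,-20,0,5.5,0,100,-160,-45,0,5.5,0,145,-160,-63,0,5.5,0,145,-160,-63,0,5.5,0,145,-160,-63,0,5.5,0,145,-160,-63,0,5.5,0])

```text
time_s: 7.92
position: [0.6685, -0.0023, 0.2605]
tcp_rot: [[0.949, -0.002, -0.316], [0.316, 0.0, 0.949], [-0.001, -1.0, 0.001]]
force: [-0.3, -0.6, 0.5]
opening: 0.251
```

Run:
```python
from h import *
st();  snap('wrist','w4'); snap('top','top1')
crop('top1',220,110,360,250,5,'c7')
```

```text
7.925 [ 0.6685 -0.0023  0.2605] jaw 108.45 ydir [-0.002  0.    -1.   ] F [-0.3 -0.6  0.5] op 0.251 q [ -10.   33.   74.   -0.   73. -118.]
```

View pics/w4.png

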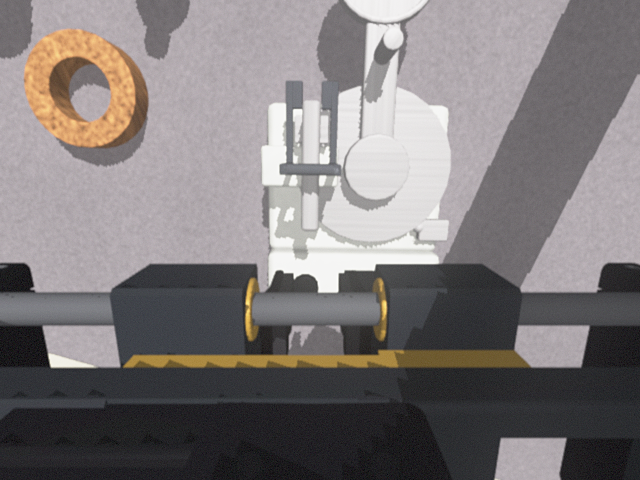

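Run:
```python
from h import *
crop('w4',250,60,450,260,4,'c8')
```

```text
(no output)
```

View pics/c8.png

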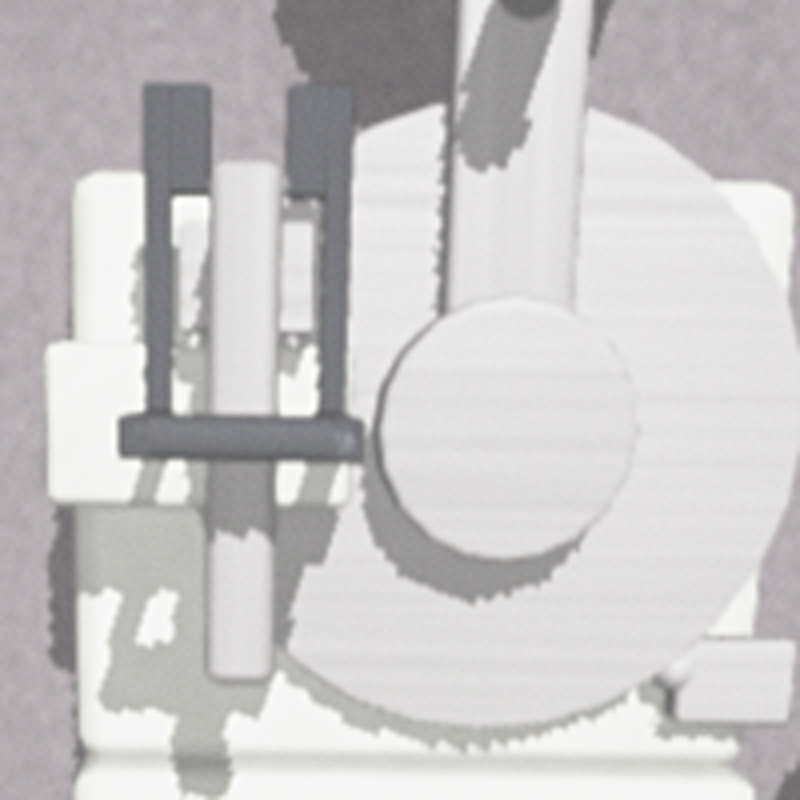

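Run:
```python
from h import *
np.set_printoptions(precision=4,suppress=True)
def c(x,y,z=None): return px('w4',250+(x+.5)/4-.5,60+(y+.5)/4-.5,z)
a=c(247,164,.125);b=c(240,683,.125);print(a,b,'len',np.linalg.norm(a-b),'yaw',np.degrees(np.arctan2((b-a)[1],(b-a)[0])),'mid',(a+b)/2)
print('bar d',c(245,300),c(240,600)); print('arch',c(241,432,.15),c(241,432))
print('rails',c(175,130),c(320,130),c(158,300),c(335,300))
l=c(120,435,.15);r=c(362,440,.15);print(l,r,np.linalg.norm(l-r),(l+r)/2)
print('hub',c(510,430,.0782))
u=(b-a)/np.linalg.norm(b-a); m=(a+b)/2; print('press',m-.032*u)
```

```text
[ 0.5694 -0.0392  0.125 ] [ 0.6635 -0.0096  0.125 ] len 0.09863764667184675 yaw 17.462075608549828 mid [ 0.6164 -0.0244  0.125 ]
bar d [ 0.5926 -0.0319  0.1272] [ 0.6472 -0.0149  0.1258]
arch [ 0.6152 -0.0248  0.15  ] [ 0.6152 -0.0248  0.1502]
rails [ 0.5633 -0.0573  0.0919] [ 0.5536 -0.0288  0.0908] [ 0.5966 -0.0507  0.0906] [ 0.5845 -0.0147  0.0892]
[ 0.6225 -0.045   0.15  ] [ 0.6098 -0.0041  0.15  ] 0.042842255828986604 [ 0.6161 -0.0245  0.15  ]
hub [0.5979 0.0326 0.0782]
press [ 0.5859 -0.034   0.125 ]
```

Run:
```python
from h import *
go([.586,-.034,.26],107.5);go([.586,-.034,.165],107.5);go([.586,-.034,.155],107.5)
```

```text
[-88.7, 0.9, -3.8, -0.0, 0.9, -0.0]
[-88.6, 95.9, -3.8, -0.0, 0.9, -0.0]
[-88.6, 105.9, -3.8, -0.0, 0.9, -0.0]
```

Call:
jog_arm(motion=[-50,0,-2,0,1,0,-88.5,0,-4,0,1,0,-88.5,20,-4,0,1,0,-88.5,50,-4,0,1,0,-88.5,80,-4,0,1,0,-88.5,96,-4,0,1,0,-88.5,106,-4,0,1,0,-88.5,106,-4,0,1,0,-88.5,106,-4,0,1,0], gripper=0)

```text
time_s: 9.15
position: [0.588, -0.0343, 0.1555]
tcp_rot: [[0.954, 0.002, -0.3], [0.3, -0.001, 0.954], [0.002, -1.0, -0.001]]
force: [0.3, -0.1, 1.0]
opening: 0.005
```

Run:
```python
from h import *
st();snap('wrist','w5');snap('side','side1');crop('side1',180,200,340,340,5,'c9')
go([.586,-.034,.129],107.5)
```

```text
9.15 [ 0.588  -0.0343  0.1555] jaw 107.46 ydir [ 0.002 -0.001 -1.   ] F [ 0.3 -0.1  1. ] op 0.005 q [ -14.   34.   92.   -0.   54. -122.]
[-1.8, 26.5, 0.9, 0.1, -0.0, 0.1]
```

View pics/c9.png

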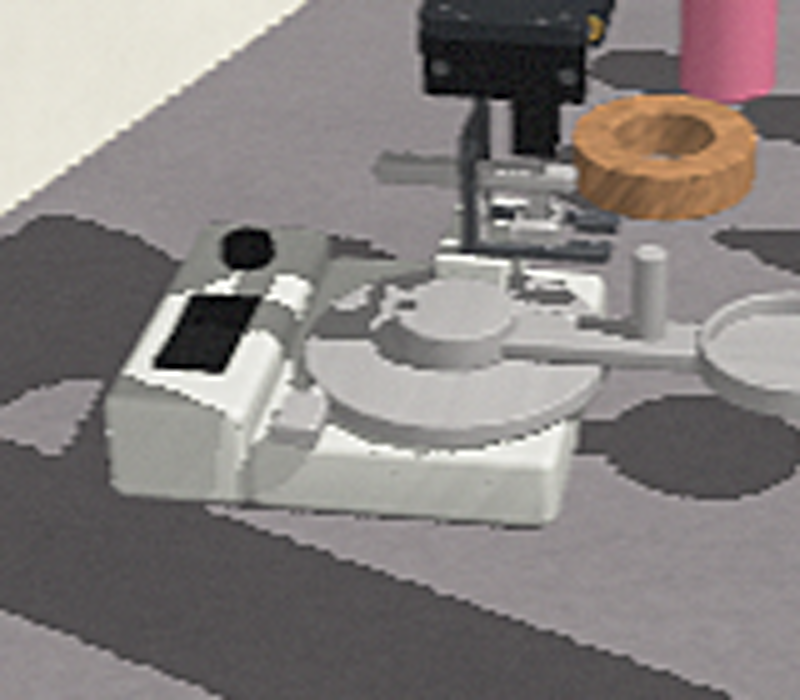

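View pics/w5.png

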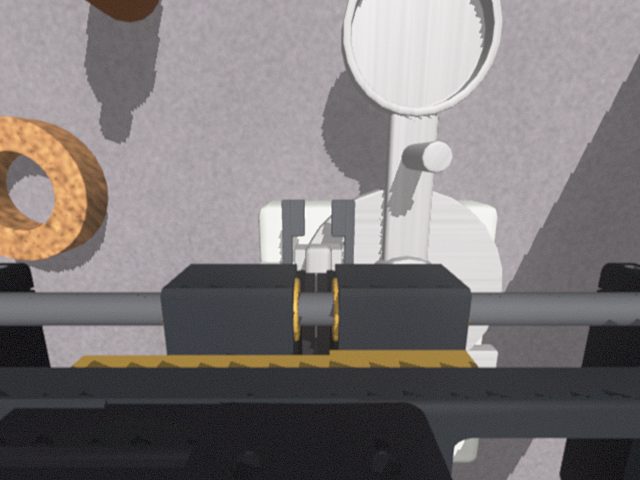

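Call:
jog_arm(motion=[-1.5,7,0,0,0,0,-1.5,11,0,0,0,0,-1.5,15,0,0,0,0,-1.5,19,0,0,0,0,-1.5,23,0,0,0,0,-1.5,26.5,0,0,0,0,-1.5,26.5,0,0,0,0,-1.5,26.5,0,0,0,0])

```text
time_s: 10.25
position: [0.5861, -0.0348, 0.1284]
tcp_rot: [[0.954, 0.001, -0.3], [0.3, -0.0, 0.954], [0.0, -1.0, -0.0]]
force: [-0.1, -0.5, 5.6]
opening: 0.006
```

Run:
```python
from h import *
st()
```

```text
10.25 [ 0.5861 -0.0348  0.1284] jaw 107.46 ydir [ 0.001 -0.    -1.   ] F [-0.1 -0.5  5.6] op 0.006 q [ -14.   36.   93.   -0.   50. -122.]
```

Call:
jog_arm(motion=[0,1,0,0,0,0,0,2,0,0,0,0,0,2,0,0,0,0])

```text
time_s: 10.62
position: [0.5861, -0.0347, 0.1265]
tcp_rot: [[0.954, 0.001, -0.3], [0.3, -0.0, 0.954], [0.001, -1.0, -0.0]]
force: [-1.4, -0.2, 6.1]
opening: 0.007
```

Run:
```python
from h import *
st();snap('side','side2');st();crop('side2',180,200,340,340,5,'c10')
```

```text
10.625 [ 0.5861 -0.0347  0.1265] jaw 107.46 ydir [ 0.001 -0.    -1.   ] F [-1.4 -0.2  6.1] op 0.007 q [ -14.   36.   93.   -0.   50. -122.]
10.675 [ 0.5861 -0.0348  0.1265] jaw 107.46 ydir [ 0.001 -0.    -1.   ] F [-1.3 -1.4  6.3] op 0.003 q [ -14.   36.   93.   -0.   50. -122.]
```

View pics/c10.png

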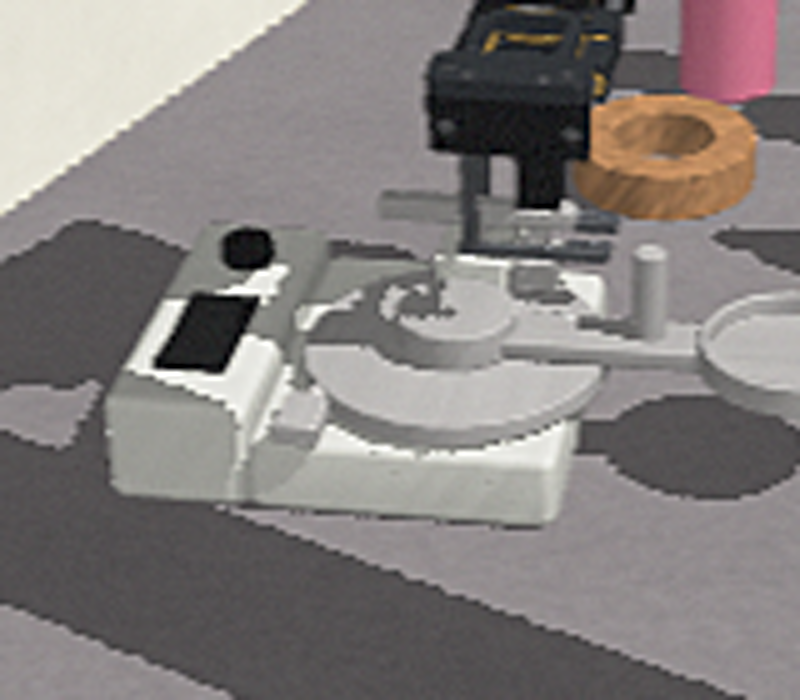

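The bar has dropped about 7 px, roughly 19 mm. Now I'll slide along stand +x.

Call:
jog_arm(motion=[5,0,0,0,0,0,10,0,0,0,0,0,14,0,0,0,0,0,17,0,0,0,0,0,20,0,0,0,0,0,23,0,0,0,0,0,26,0,0,0,0,0,29,0,0,0,0,0,32,0,0,0,0,0,35,0,0,0,0,0,35,0,0,0,0,0])

```text
time_s: 12.05
position: [0.6166, -0.0244, 0.1258]
tcp_rot: [[0.954, -0.006, -0.301], [0.301, -0.0, 0.954], [-0.006, -1.0, 0.002]]
force: [-5.6, -2.4, 7.5]
opening: 0.004
```

Run:
```python
from h import *
st();snap('side','side3');st();crop('side3',180,200,340,340,5,'c11')
```

```text
12.05 [ 0.6166 -0.0244  0.1258] jaw 107.5 ydir [-0.006 -0.    -1.   ] F [-5.6 -2.4  7.5] op 0.004 q [ -13.   38.   89.   -0.   53. -120.]
12.1 [ 0.6165 -0.0244  0.1258] jaw 107.5 ydir [-0.006 -0.    -1.   ] F [-4.8 -1.8  7.5] op 0.005 q [ -13.   38.   89.   -0.   53. -120.]
```

View pics/c11.png

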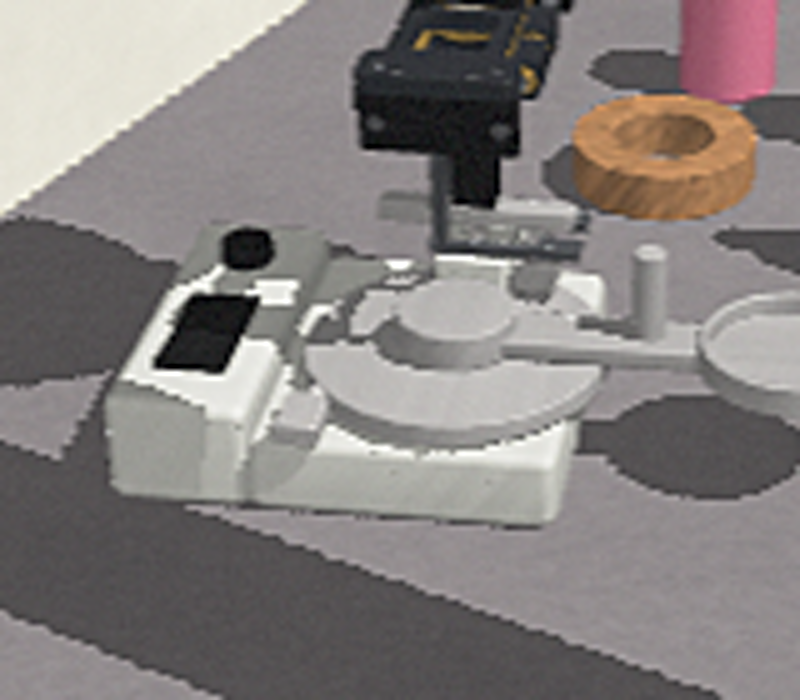

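The keeper is about 14 mm across, past the 6 mm block. I'll continue to its stop.

Call:
jog_arm(motion=[3,0,0,0,0,0,6,0,0,0,0,0,8,0,0,0,0,0,10,0,0,0,0,0,12,0,0,0,0,0,13.5,0,0,0,0,0,13.5,0,0,0,0,0])

```text
time_s: 12.98
position: [0.6263, -0.0212, 0.1258]
tcp_rot: [[0.953, -0.014, -0.301], [0.301, -0.002, 0.954], [-0.014, -1.0, 0.002]]
force: [-12.5, -5.9, 11.5]
opening: 0.007
```

Run:
```python
from h import *
st();s=bot.read_state();print(np.linalg.norm(np.array(s['position'])[:2]-[.5861,-.0348]))
```

```text
12.975 [ 0.6263 -0.0212  0.1258] jaw 107.54 ydir [-0.014 -0.002 -1.   ] F [-12.5  -5.9  11.5] op 0.007 q [ -12.   39.   87.   -0.   55. -119.]
0.04238847337351887
```

Call:
jog_arm(motion=[1.5,0,0,0,0,0,3,0,0,0,0,0,3,0,0,0,0,0])

```text
time_s: 13.35
position: [0.6264, -0.0212, 0.1259]
tcp_rot: [[0.953, -0.02, -0.302], [0.302, -0.003, 0.953], [-0.02, -1.0, 0.003]]
force: [-17.6, -8.2, 17.2]
opening: 0.005
```

Run:
```python
from h import *
st();s=bot.read_state();print(np.linalg.norm(np.array(s['position'])[:2]-[.5861,-.0348]))
```

```text
13.35 [ 0.6264 -0.0212  0.1259] jaw 107.57 ydir [-0.02  -0.003 -1.   ] F [-17.6  -8.2  17.2] op 0.005 q [ -12.   39.   87.   -0.   55. -119.]
0.042536247365504376
```

Hard stop reached. I'll ease back, lift, and look.

Call:
jog_arm(motion=[-5,0,0,0,0,0,-10,0,0,0,0,0,-12,-4,0,0,0,0,-12,-10,0,0,0,0,-12,-30,0,0,0,0,-12,-70,0,0,0,0,-12,-110,0,0,0,0,30,-134,0,0,0,0,52,-134,0,0,0,0,52,-134,0,0,0,0,52,-134,0,0,0,0])

```text
time_s: 14.72
position: [0.6829, -0.0036, 0.2584]
tcp_rot: [[0.954, -0.004, -0.3], [0.3, 0.0, 0.954], [-0.004, -1.0, 0.002]]
force: [-0.2, 0.8, -0.1]
opening: 0.008
```

Run:
```python
from h import *
st();snap('wrist','w6');crop('w6',250,60,450,260,4,'c12')
```

```text
14.725 [ 0.6829 -0.0036  0.2584] jaw 107.45 ydir [-0.004  0.    -1.   ] F [-0.2  0.8 -0.1] op 0.008 q [ -10.   34.   72.   -0.   74. -117.]
```

View pics/c12.png

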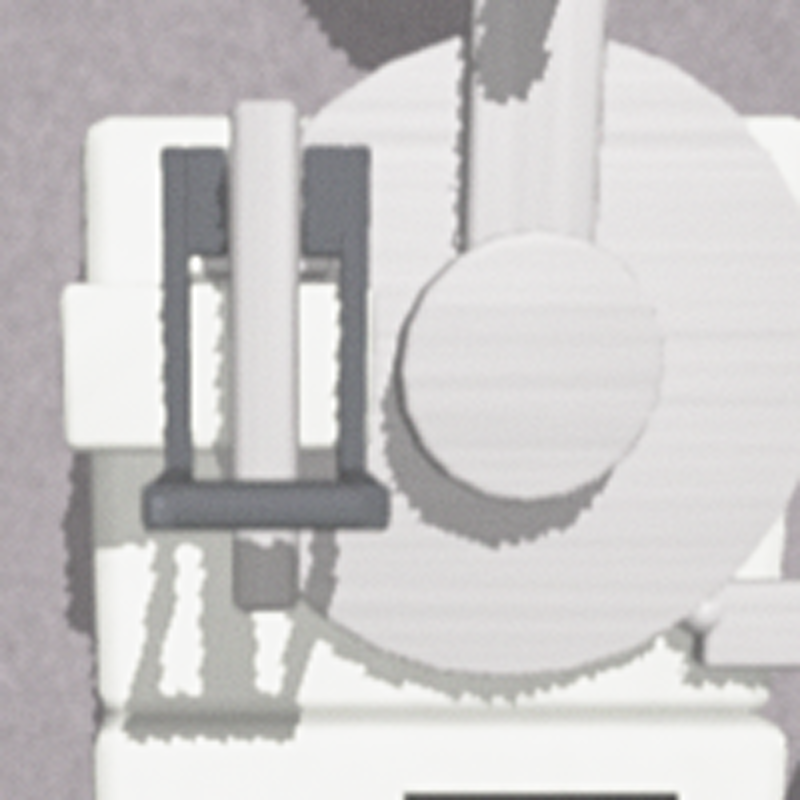

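Run:
```python
from h import *
np.set_printoptions(precision=4,suppress=True)
def c(x,y,z=None): return px('w6',250+(x+.5)/4-.5,60+(y+.5)/4-.5,z)
print('bar',c(265,200),c(265,400),c(265,580)); a=c(267,505,.15);print('arch',a,np.linalg.norm(a[:2]-[.6158,-.0247]))
# can view pose
for off in [.075]:
    cn=np.array([.5206,-.3776]); x=np.array([np.sin(np.radians(49)),-np.cos(np.radians(49))]); p=cn+off*x; print(p); go([*p,.28],49)
```

```text
bar [ 0.5864 -0.0341  0.1116] [ 0.6226 -0.0227  0.1112] [ 0.6573 -0.0118  0.1115]
arch [ 0.6396 -0.0171  0.15  ] 0.02502268392280073
[ 0.5772 -0.4268]
[-227.7, -21.0, -371.9, 0.0, 58.4, -0.2]
```

The bar top is at 0.111, so it is trapped at 14 mm, and the keeper has moved 25.0 mm. Now the can.

Call:
jog_arm(motion=[-228,-21,-372,0,58,0,-228,-21,-372,0,58,0,-228,-21,-372,0,58,0,-228,-21,-372,0,58,0,-228,-21,-372,0,58,0,-228,-21,-372,0,58,0,-228,-21,-372,0,58,0,-228,-21,-372,0,58,0,-228,-21,-372,0,58,0,-228,-21,-372,0,58,0,-228,-21,-372,0,58,0], gripper=1)

```text
time_s: 16.15
position: [0.5793, -0.4251, 0.2812]
tcp_rot: [[0.761, -0.0, 0.648], [-0.648, 0.0, 0.761], [-0.0, -1.0, 0.0]]
force: [0.6, 0.2, 0.0]
opening: 0.996
```

Run:
```python
from h import *
st();snap('wrist','w7')
```

```text
16.15 [ 0.5793 -0.4251  0.2812] jaw 49.58 ydir [-0.  0. -1.] F [0.6 0.2 0. ] op 0.996 q [-45.  36.  65.   0.  79. -95.]
```

View pics/w7.png

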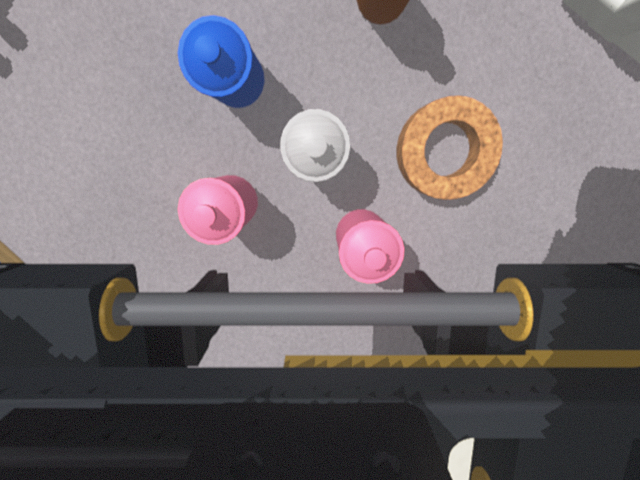

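Steel can rim is centred at about (315.5,145), with clear gaps left and right for the fingers.

Run:
```python
from h import *
np.set_printoptions(precision=4,suppress=True)
a=px('w7',315.5,145.5,.089);l=px('w7',281,145,.089);r=px('w7',350,145,.089)
print(a,np.linalg.norm(l-r),(l+r)/2,px('w7',335,130),'knob',px('w7',317.5,148))
go([*a[:2],.145],49);go([*a[:2],.073],49)
```

```text
[ 0.5222 -0.3775  0.089 ] 0.06366106407711962 [ 0.5219 -0.3773  0.089 ] [ 0.5235 -0.3556  0.0946] knob [ 0.5255 -0.378   0.1139]
[-74.4, 136.3, -0.6, -0.0, 0.6, -0.0]
[-74.4, 208.3, -0.6, -0.0, 0.6, -0.0]
```

Call:
jog_arm(motion=[-40,0,0,0,0,0,-74,0,0,0,0,0,-74,30,0,0,0,0,-74,70,0,0,0,0,-74,110,0,0,0,0,-74,140,0,0,0,0,-74,160,0,0,0,0,-74,180,0,0,0,0,-74,195,0,0,0,0,-74,208,0,0,0,0,-74,208,0,0,0,0,-74,208,0,0,0,0])

```text
time_s: 17.7
position: [0.5228, -0.3791, 0.0736]
tcp_rot: [[0.76, 0.001, 0.65], [-0.65, -0.001, 0.76], [0.001, -1.0, -0.0]]
force: [-0.1, 0.7, 0.1]
opening: 0.996
```

Run:
```python
from h import *
st();snap('wrist','w8');snap('side','side4');crop('side4',270,120,430,260,5,'c13')
```

```text
17.7 [ 0.5228 -0.3791  0.0736] jaw 49.46 ydir [ 0.001 -0.001 -1.   ] F [-0.1  0.7  0.1] op 0.996 q [-46.  44.  86.   0.  50. -95.]
```

View pics/c13.png

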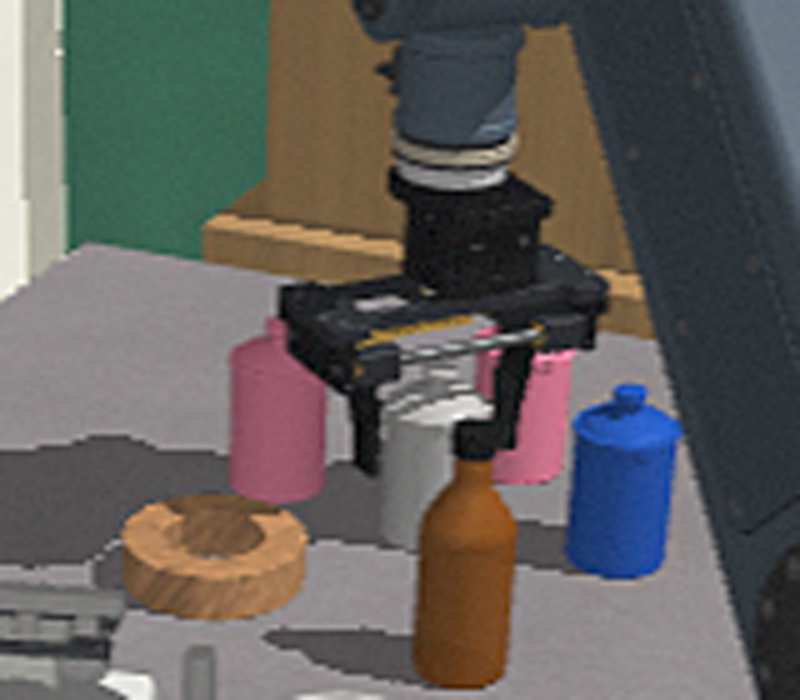

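View pics/w8.png

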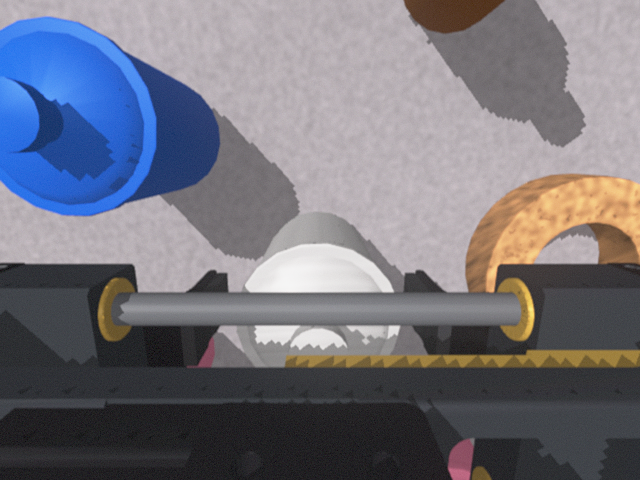

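The can is centred between the fingers. Closing.

Call:
jog_arm(motion=[0,0,0,0,0,0,0,0,0,0,0,0,0,0,0,0,0,0,0,0,0,0,0,0,0,0,0,0,0,0,0,0,0,0,0,0,0,0,0,0,0,0,0,0], gripper=0)

```text
invalid input at $.motion: expected a multiple of 6 numbers
```

Call:
jog_arm(motion=[0,-3,0,0,0,0,0,-8,0,0,0,0,0,-20,0,0,0,0,0,-40,0,0,0,0,0,-70,0,0,0,0,0,-105,0,0,0,0,0,-140,0,0,0,0,0,-170,0,0,0,0,0,-180,0,0,0,0,0,-180,0,0,0,0])

```text
time_s: 19.05
position: [0.5225, -0.3788, 0.2541]
tcp_rot: [[0.76, 0.001, 0.65], [-0.65, -0.001, 0.76], [0.002, -1.0, -0.0]]
force: [-0.0, -0.7, -0.0]
opening: 1.001
```

Run:
```python
from h import *
st();snap('side','side5');crop('side5',260,60,440,200,4,'c14');snap('top','top2');crop('top2',220,110,360,250,5,'c15')
```

```text
19.05 [ 0.5225 -0.3788  0.2541] jaw 49.46 ydir [ 0.001 -0.001 -1.   ] F [-0.  -0.7 -0. ] op 1.001 q [-46.  31.  78.   0.  70. -95.]
```

View pics/c14.png

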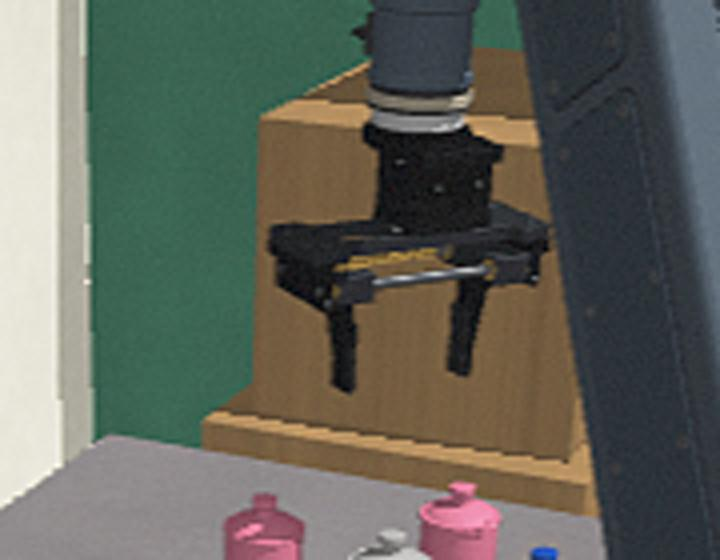

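View pics/c15.png

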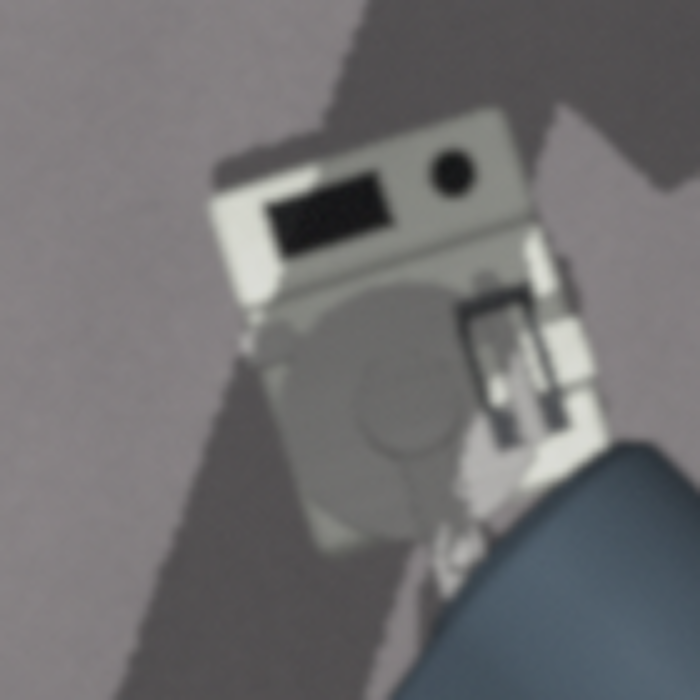

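My closing call was refused because of a miscounted list, so the arm lifted empty; the can is undisturbed. I'll go back down.

Call:
jog_arm(motion=[0,50,0,0,0,0,0,100,0,0,0,0,0,130,0,0,0,0,0,150,0,0,0,0,0,167,0,0,0,0,0,180,0,0,0,0,0,180,0,0,0,0,0,180,0,0,0,0], gripper=1)

```text
time_s: 20.15
position: [0.5228, -0.3791, 0.0737]
tcp_rot: [[0.76, 0.001, 0.65], [-0.65, -0.001, 0.76], [0.001, -1.0, -0.0]]
force: [0.3, -0.4, 0.3]
opening: 1.001
```

Call:
jog_arm(motion=[0,0,0,0,0,0,0,0,0,0,0,0,0,0,0,0,0,0,0,0,0,0,0,0,0,0,0,0,0,0,0,0,0,0,0,0], gripper=0)

```text
time_s: 20.9
position: [0.5227, -0.3787, 0.0734]
tcp_rot: [[0.76, 0.001, 0.65], [-0.65, -0.0, 0.76], [0.001, -1.0, 0.0]]
force: [0.4, 1.3, 2.8]
opening: 0.704
```

The opening is 61 mm, so it has gripped the body. Lifting.

Call:
jog_arm(motion=[0,0,0,0,0,0,0,-3,0,0,0,0,0,-8,0,0,0,0,0,-20,0,0,0,0,0,-40,0,0,0,0,0,-70,0,0,0,0,0,-105,0,0,0,0,0,-140,0,0,0,0,0,-170,0,0,0,0,0,-180,0,0,0,0,0,-180,0,0,0,0])

```text
time_s: 22.28
position: [0.5224, -0.3788, 0.254]
tcp_rot: [[0.76, 0.001, 0.65], [-0.65, -0.001, 0.76], [0.002, -1.0, -0.0]]
force: [0.4, 0.9, -5.3]
opening: 0.703
```

Run:
```python
from h import *
st();snap('side','side5');crop('side5',260,60,440,200,4,'c14');
h=np.array([.598,.0333])
for a in(197.9,199.):
  a=np.radians(a);print(h+.165*np.array([np.cos(a),np.sin(a)]))
go([.441,-.019,.254],108);go([.441,-.019,.254],-72)
```

```text
22.275 [ 0.5224 -0.3788  0.254 ] jaw 49.46 ydir [ 0.001 -0.001 -1.   ] F [ 0.4  0.9 -5.3] op 0.703 q [-46.  31.  78.  -0.  70. -95.]
[ 0.44098692 -0.01741384]
[ 0.44198944 -0.02041875]
[-295.0, -1.0, 220.4, -0.0, -58.5, -0.1]
[-295.0, -1.0, 220.4, 0.1, 121.5, -0.0]
```

View pics/c14.png

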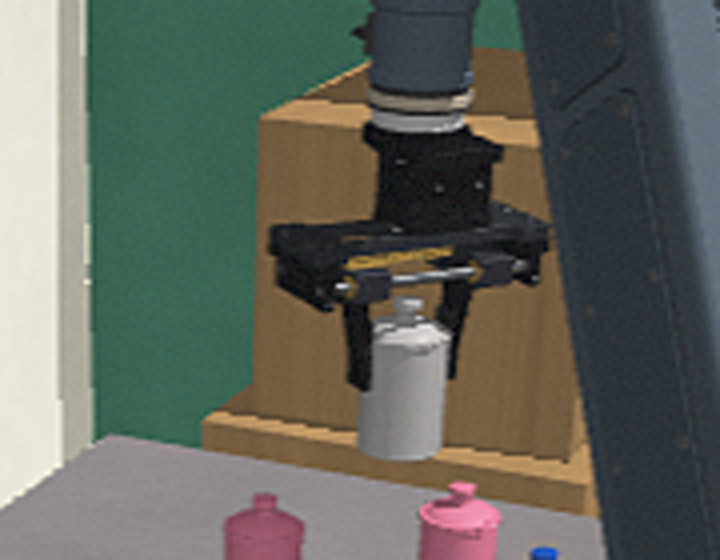

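Can held upright with a 61 mm opening. I'll check the tray centre from the w5 view (lip at x 343–502, bottom at about 115).

Run:
```python
from h import *
from scipy.optimize import least_squares
P=np.array([px('w5',u,v,.072)[:2] for u,v in[(343.5,40),(502,25),(424,115.5),(362,88),(482,92)]])
f=least_squares(lambda q:np.hypot(*(P-q[:2]).T)-q[2],[.44,-.02,.044]);print(f.x,f.cost)
P=np.array([px('w3',220+x/3,30+y/3,.072)[:2] for x,y in[(67,330),(645,300),(360,25),(325,628),(130,140)]])
f=least_squares(lambda q:np.hypot(*(P-q[:2]).T)-q[2],[.44,-.02,.044]);print(f.x,f.cost)
```

```text
[ 0.44182252 -0.01513068  0.04588586] 5.1673548102565875e-06
[ 0.44089674 -0.01682096  0.04544915] 2.980635159253889e-08
```

Call:
jog_arm(motion=[-40,0,30,0,-8,0,-80,0,60,0,-16,0,-125,0,93,0,-25,0,-170,0,127,0,-34,0,-215,0,160,0,-43,0,-255,0,190,0,-51,0,-285,0,213,0,-57,0,-295,0,220,0,-58.5,0,-295,0,220,0,-58.5,0,-295,0,220,0,-58.5,0,-295,0,220,0,-58.5,0])

```text
time_s: 23.7
position: [0.4419, -0.021, 0.253]
tcp_rot: [[0.952, 0.0, -0.306], [0.306, -0.0, 0.952], [0.0, -1.0, -0.0]]
force: [0.3, -0.1, -4.0]
opening: 0.704
```

Run:
```python
from h import *
st();snap('side','side6');crop('side6',200,130,400,290,4,'c16');snap('wrist','w9')
go([.4405,-.018,.254],108);go([.4405,-.018,.140],108)
```

```text
23.7 [ 0.4419 -0.021   0.253 ] jaw 107.84 ydir [ 0. -0. -1.] F [ 0.3 -0.1 -4. ] op 0.704 q [ -17.   15.  107.   -0.   58. -125.]
[-0.2, -1.0, 2.9, 0.0, -0.1, 0.0]
[-0.2, 113.0, 2.9, 0.0, -0.1, 0.0]
```

View pics/c16.png

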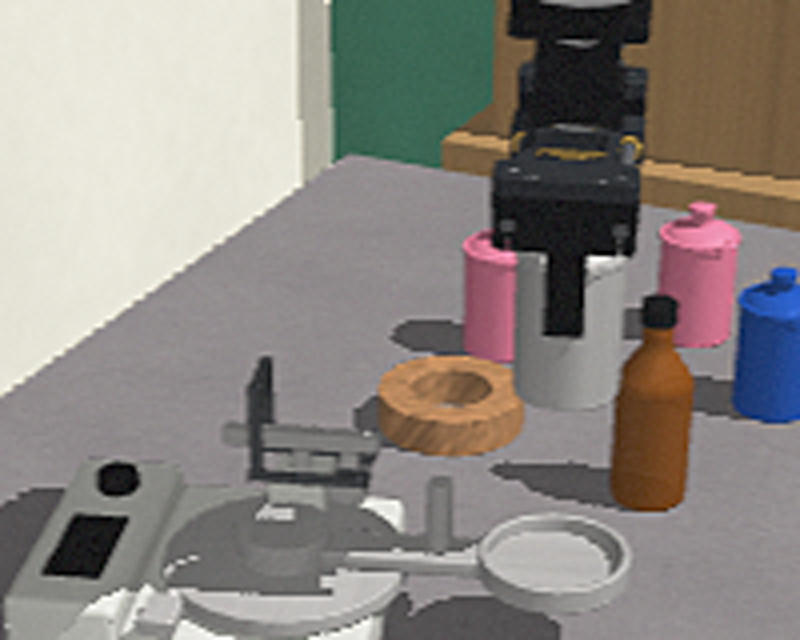

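View pics/w9.png

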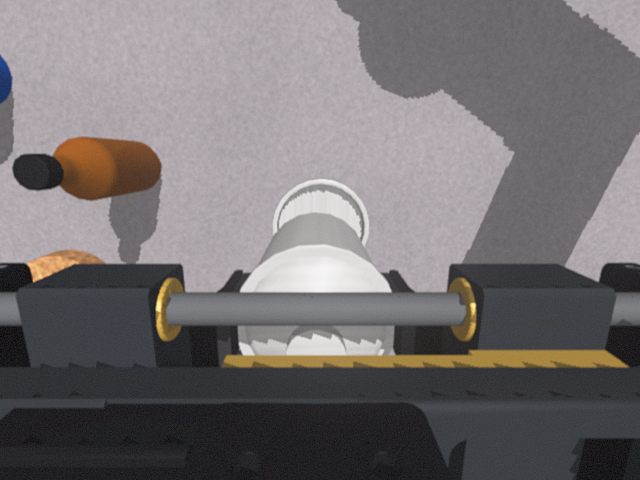

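Call:
jog_arm(motion=[0,10,3,0,0,0,0,30,3,0,0,0,0,55,3,0,0,0,0,80,3,0,0,0,0,98,3,0,0,0,0,108,3,0,0,0,0,113,3,0,0,0,0,115,3,0,0,0,0,115,3,0,0,0,0,115,3,0,0,0])

```text
time_s: 25.05
position: [0.4407, -0.017, 0.1385]
tcp_rot: [[0.951, 0.001, -0.308], [0.308, -0.0, 0.951], [0.001, -1.0, -0.001]]
force: [0.4, -0.5, -4.4]
opening: 0.702
```

Run:
```python
from h import *
st();snap('side','side7');crop('side7',240,150,400,290,5,'c17')
```

```text
25.05 [ 0.4407 -0.017   0.1385] jaw 107.96 ydir [ 0.001 -0.    -1.   ] F [ 0.4 -0.5 -4.4] op 0.702 q [ -17.   27.  114.    0.   39. -125.]
```

View pics/c17.png

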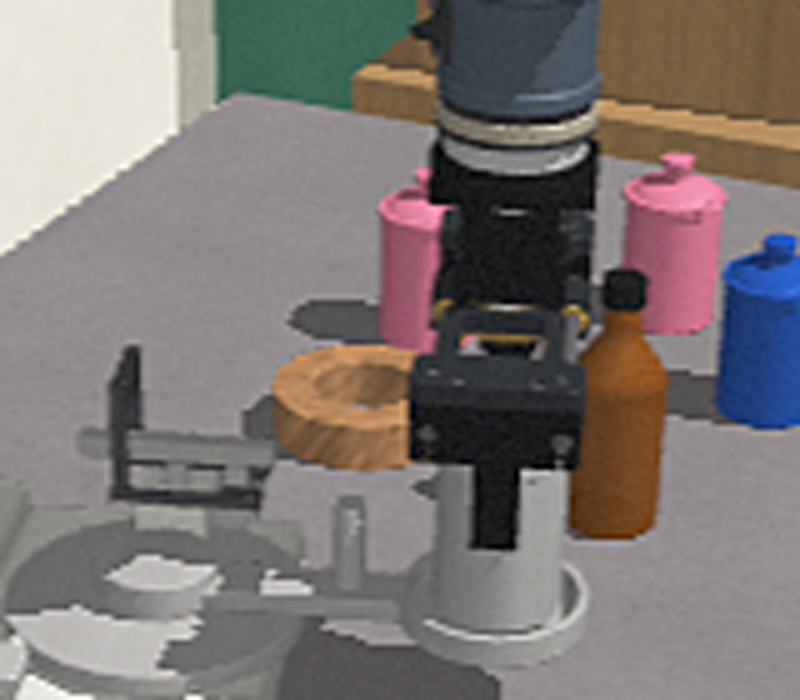

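The can is inside the lip. I'll lower the last 4 mm slowly.

Call:
jog_arm(motion=[0,0.7,0,0,0,0,0,1.4,0,0,0,0,0,2.1,0,0,0,0,0,2.8,0,0,0,0,0,3.3,0,0,0,0,0,3.3,0,0,0,0])

```text
time_s: 25.85
position: [0.4403, -0.0169, 0.1347]
tcp_rot: [[0.951, -0.0, -0.308], [0.308, 0.0, 0.951], [-0.0, -1.0, 0.0]]
force: [-0.2, -0.0, -4.5]
opening: 0.706
```

Not touching yet: the force still shows the can's full weight.

Call:
jog_arm(motion=[0,0.5,0,0,0,0,0,1,0,0,0,0,0,1,0,0,0,0])

```text
time_s: 26.22
position: [0.4404, -0.0169, 0.1343]
tcp_rot: [[0.951, 0.0, -0.308], [0.308, -0.0, 0.951], [0.0, -1.0, -0.0]]
force: [-0.9, -0.3, 4.8]
opening: 0.708
```

In contact. I'll ease up 0.4 mm and open.

Call:
jog_arm(motion=[0,-0.4,0,0,0,0,0,-0.4,0,0,0,0])

```text
time_s: 26.48
position: [0.4404, -0.017, 0.1343]
tcp_rot: [[0.951, 0.0, -0.308], [0.308, -0.0, 0.951], [0.0, -1.0, -0.0]]
force: [-1.1, -0.3, 4.2]
opening: 0.708
```

Call:
jog_arm(motion=[0,0,0,0,0,0,0,0,0,0,0,0,0,0,0,0,0,0,0,0,0,0,0,0,0,0,0,0,0,0], gripper=1)

```text
time_s: 27.1
position: [0.4404, -0.017, 0.1341]
tcp_rot: [[0.951, 0.0, -0.308], [0.308, 0.0, 0.951], [0.0, -1.0, 0.0]]
force: [-0.1, -0.4, 0.4]
opening: 0.994
```

Call:
jog_arm(motion=[0,-5,0,0,0,0,0,-15,0,0,0,0,0,-35,0,0,0,0,0,-65,0,0,0,0,0,-100,0,0,0,0,0,-140,0,0,0,0,50,-150,0,0,0,0,90,-150,0,0,0,0,130,-150,0,0,0,0,150,-150,0,0,0,0,150,-150,0,0,0,0,150,-150,0,0,0,0])

```text
time_s: 28.6
position: [0.5818, 0.0292, 0.2843]
tcp_rot: [[0.951, -0.001, -0.308], [0.308, -0.0, 0.951], [-0.001, -1.0, 0.0]]
force: [-0.6, 0.6, 0.2]
opening: 0.999
```

Run:
```python
from h import *
st();snap('side','side8');crop('side8',180,150,400,310,3,'c18');snap('wrist','w10')
```

```text
28.6 [0.5818 0.0292 0.2843] jaw 107.96 ydir [-0.001 -0.    -1.   ] F [-0.6  0.6  0.2] op 0.999 q [  -8.   24.   86.   -0.   70. -116.]
```

View pics/c18.png

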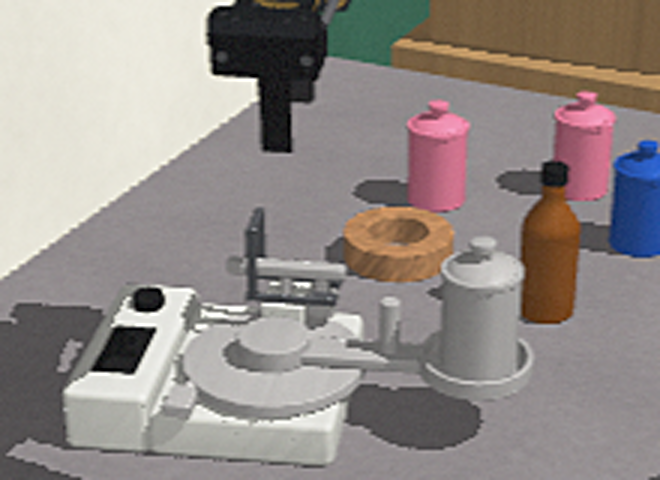

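View pics/w10.png

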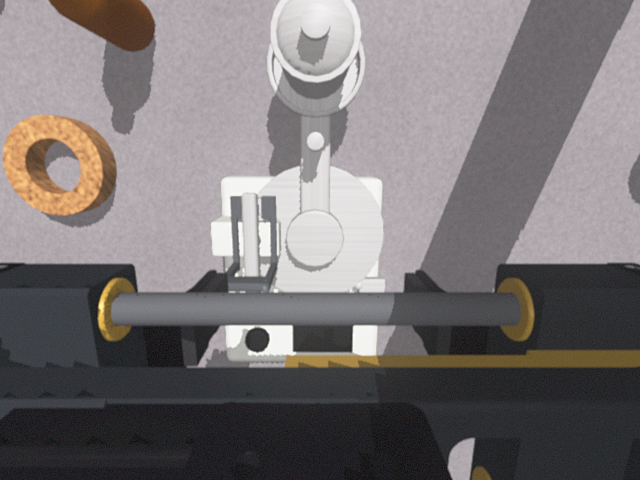

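Can is upright in the tray, the keeper is at its far end, and the bystanders look unmoved. One last numeric check, then hand in.

Run:
```python
from h import *
np.set_printoptions(precision=4,suppress=True)
print('bar',px('w10',250,215),px('w10',250,240)); k=px('w10',316,28); print('knob',k); print('arch',px('w10',252,283,.15))
print('rim',px('w10',315,38,.150),'bottle',px('w10',60,0))
h=px('w10',315,236,.0782);p=px('w10',316,141,.115);r=(p-h)[:2];print(np.linalg.norm(r),np.degrees(np.arctan2(r[1],r[0]))%360)
st(); bot.hand_in()
```

```text
bar [ 0.5874 -0.0324  0.1119] [ 0.6099 -0.0261  0.112 ]
knob [ 0.4431 -0.016   0.1746]
arch [ 0.6343 -0.0105  0.15  ]
rim [ 0.4419 -0.0171  0.15  ] bottle [ 0.4671 -0.2233  0.1092]
0.09186575316888664 197.3403955543802
28.7 [0.5818 0.0291 0.2844] jaw 107.93 ydir [-0.001 -0.    -1.   ] F [-0.4  0.5  0.7] op 0.998 q [  -8.   24.   86.   -0.   70. -116.]
the job is handed in; nothing more can be done
```

The job is done and handed in at 28.7 s, in the order asked. No verdict has come back.

- **Brace:** I swung it out by its post until it hit a hard stop (19 N, no further movement). My image measurements of its angle, about 197.3–197.9°, can't separate seated from just short of it. The better evidence is that the plunger then went fully in.
- **Plunger and keeper:** I pressed the bar down about 19 mm and slid the keeper to its end stop, measuring 25.0 mm of travel. The bar top is now at about 0.112 m, so it is trapped about 13–14 mm in. The last keeper reading, partly hidden by the gripper, gave about 23 mm.
- **Can:** It stands upright in the tray, within about 2 mm of centre, with the knob top at 0.175 m as expected. The gripper is open and clear, and reads no force.
- **Bystanders:** I did not touch the bottle, beaker, cork ring or look-alikes. The last pictures show nothing moved or fallen; I did not re-check the beaker's position.

One move call, the first attempt to close on the can, was refused because of a miscounted list. The arm lifted empty without disturbing anything, and I repeated the grasp.

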